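Return a jar to the carousel, bring the black-capped jar to the front and hold it

TASK

Set the blue jar from the bench back upright into the empty place of the jar carousel, which lies in the gap of its brass rail, without dropping it, and let go of it. Then gently turn the turntable until the jar with the black cap stands in the middle of the gap, and finish while still firmly holding the turntable so that it cannot turn. All jars stay upright in their places, and the dish, matchbox and magnifier stay as they are.

Things in the scene. Friction and masses are not known exactly. Their poses are not given: they have to be found in the camera images.
- carousel: the fixed tray of the jar carousel: dark round board, 244 mm diameter, top 10 mm above the bench. Origin on the bench on the turning axis, z up. Its -x axis points out through the rail's gap, to the robot or up to 0.7 rad to the robot's right. A grey parts cabinet, taller than the carousel, stands on the bench nearer the robot, before the carousel's left side: keep clear of it
- front_spot (a point): point fixed to the tray in the middle of the gap: 75 mm from the axis along the tray's -x, 22 mm above the bench (the turntable's top). A jar in the middle of the gap stands here. The fixed brass rail is a rod 6 mm thick, top 63 mm above the bench (end balls 65 mm), on posts round the tray at radius 115.5 mm, and open over 120 degrees: the gap
- handle (a point): centre of the turntable's wooden handle, on the turning axis 151 mm above the bench: an upright-sided bar 44 mm long (along this point's x axis), 15 mm thick (along its y) and 30 mm high, on a 15 mm column. Its x axis turns with the turntable; -x points over the empty place. Everything else on the turntable is lower than 103 mm
- empty_place (a point): centre of the floor of the empty place on the turntable, 75 mm from the axis, 22 mm above the bench: a flat floor inside a brass rim 9 mm high, 58 mm inner and 63 mm outer diameter. At the start it lies in the gap, up to 0.2 rad off its middle. Three like places lie at quarter turns from it and hold the other jars
- turntable (a joint): angle of the turntable (light wood disc of 215 mm diameter, top 22 mm above the bench) about the upright axis, 0 at the start whatever its position, growing anticlockwise from above. It turns either way without stops, about 0.02 Nm of friction, and stays where it is left
- blue_jar_mid (a point): middle of the closed jar with blue contents and a white cap, 52 mm diameter, 80 mm high, about 0.17 kg; point on its axis 40 mm above its underside, z up. Stands on the bench at the start
- black_jar_mid (a point): middle of the closed jar with a black cap, 44 mm diameter, 64 mm high; point on its axis 32 mm above its underside, z up. Stands in one of the turntable's places with some slack
- cream_jar_1_mid (a point): middle of one of two alike closed jars with cream caps and pink beads, 38 mm diameter, 47 mm high; point 23.5 mm above its underside, z up. In one of the turntable's places
- cream_jar_2_mid (a point): the same for the second jar with a cream cap
- dish: bystander: small stoneware dish of 61 mm diameter, 12 mm high, on the bench; origin at its underside
- matches: bystander: blue matchbox 36 x 55 x 15 mm lying on the bench; origin at its underside
- magnifier: bystander: small folding magnifier 25 x 41 x 8 mm lying on the bench; origin at its underside
Not all that is in view belongs to the job. Leave any orange or purple look-alike of the part that bears black_jar_mid alone.

How it is judged:
On the way:
1. the blue jar stands upright in the empty place, let go, with that place still in the rail's gap (horizontal distance between blue_jar_mid and empty_place below 0.008 m and height (world z) of blue_jar_mid below 0.066 m and angle between blue_jar_mid's own z axis and vertical below 0.1 rad and horizontal distance between empty_place and front_spot below 0.05 m and contact force between the fingers and blue_jar below 0.2 N), for 0.2 s.
At the end, for the whole second after the job is handed in: The black-capped jar stands within 15 mm of the middle of the gap, the turntable is at rest (under 0.05 rad/s) with the fingers holding it (over 2 N), the blue jar is seated within 8 mm of the centre of its place, and all four jars stand upright (within 0.1 rad) on the floors of their places (horizontal distance between black_jar_mid and front_spot below 0.015 m and contact force between the fingers and turntable above 2 N and velocity of joint turntable between -0.05 and 0.05 rad/s and horizontal distance between blue_jar_mid and empty_place below 0.008 m and height (world z) of blue_jar_mid below 0.066 m and height (world z) of black_jar_mid below 0.058 m and height (world z) of cream_jar_1_mid between 0.0415 and 0.0495 m and height (world z) of cream_jar_2_mid between 0.0415 and 0.0495 m and angle between each of blue_jar_mid, black_jar_mid, cream_jar_1_mid, cream_jar_2_mid's own z axis and vertical below 0.1 rad); the arm keeps its last pose, push and grip.
It fails at once if the blue jar is dropped: falling with no finger on it, its underside well above the turntable (height (world z) of blue_jar_mid above 0.078 m and contact force between the fingers and blue_jar below 0.05 N and linear speed of blue_jar above 0.2 m/s).
It fails at once if the turntable is spun faster than 3 rad/s (velocity of joint turntable above 3 rad/s or velocity of joint turntable below -3 rad/s).
It fails at once if a jar is tipped (angle between any of blue_jar_mid, black_jar_mid, cream_jar_1_mid, cream_jar_2_mid's own z axis and vertical above 0.5 rad).
It fails at once if a jar that stood on the turntable is lifted out of its place (height (world z) of black_jar_mid above 0.07 m or height (world z) of any of cream_jar_1_mid, cream_jar_2_mid above 0.062 m).
It fails at once if the dish, the matchbox or the magnifier is shifted by more than 15 mm (distance of any of dish, matches, magnifier from where it was at the start of the episode above 0.015 m).
It also fails if it takes over 72 s, if anything falls off the work surface, if the arm or the gripper's body presses on something with over 40 N, if the wrist force passes 120 N, or if a joint passes its speed limit or range.

ROBOT

A 6-joint arm with a two-finger parallel gripper is mounted at the origin on a cart in front of the work surface, level with it; the furniture and walls round the work are solid. World frame = base frame: x ahead of the robot, y to its left, z up, the work surface at z = 0. Lengths are in m, angles in rad, forces in N, time in s.
With the tool pointing down it reaches from about 0.25 to 0.775 m from the base axis. Payload 8.9 kg.
Tool frame: the origin (TCP) lies midway between the tips of the shut fingers; the grasp point (between the pads) lies 19 mm behind it (env.pinch_z is the z of the grasp point in the tool frame, in m); z points along the fingers, y is the line along which they close (so a half turn about z gives the same grasp; the last joint's range is limited). The gripper opens to 85 mm and grips with 20 to 120 N. Pads are 22 mm wide; open, the fingers measure 114 mm over their backs; the gripper's body (76 mm by 85 mm) begins 54 mm behind the grasp point. The pads swing forward as they close: fully open they stand 13 mm farther back than shut.
Start: joints at [-1.389, 0.291, -0.153, 1.127, 0, 1.431], TCP at [0.166, -0.498, 0.231] pointing down, gripper open.
Joint ranges: [-2.52, 2.52], [-0.91, 1.74], [-1.3, 1.37], [-1.96, 2.02], [-1.52, 1.47], [-3.14, 3.14]. Speed limits (rad/s): [2.22, 2.22, 2.79, 3.14, 3.14, 3.14].

INTERFACE

Orientations are given as [roll, pitch, yaw] about the fixed x, y, z axes, in that order (R = Rz(yaw) Ry(pitch) Rx(roll)).
In Python, from cell import env gives the robot as it stands.
- The arm moves only by the tool arm_command, never from a script. Its argument "moves" is a list of rows, each a list of 7 numbers: the turn, a rotation vector about the tool's x, y, z in degrees, then the shift along the tool's x, y, z in m, then the opening, from 0 (shut) to 1 (fully open). A call has 1 to 12 rows; each row shifts and turns the commanded pose from where the row before left it, along the tool's axes as they then stand; what a row does not reach is not made up. A row lasts 1/10 s, in which the tool goes at most 50 mm and 8.59 degrees, less where a joint would pass 70% of its speed; a pose out of reach is approached as far as the arm can. A call is refused whole if a number of a shift passes 0.05 or a number of a turn 8.59, either way. A call with a gripper value outside its range is refused whole. The fingers move at their own pace and stop on an object; "newtons" is the grip in N (left out, the last holds). Time passes only in rows, so rows that do not move let the fingers close. It gives the time, the measured TCP pose, the force, the opening and the grip force at its end, in the units of the state.
- env.state(): the state, without advancing time (a new reading comes with each control period).
- env.snapshot(name): name is "scene" or "side" or "wrist"; returns a dict with "pixels" (400x640x3 uint8, blue, green, red), "intrinsics" (3x3 intrinsics, pixels), "pose" (4x4, takes a point from camera to world coordinates). Camera axes: x right, y up, looking along -z (the intrinsics and any distortion apply to the point x, -y, -z); pixel columns grow to the right and rows downward; lengths in m; the calibration is good to about 2 mm. A picture is of the moment at which its call begins. There is no depth.
- env.sign_off(): hands the job in; it is judged then, once.
Trained networks look in a picture, given as the dict that the camera call returned (one of the last four; its "shot" number tells which), for a name from the list of things; names that differ only in an ending like _2 or _b are one class to them, and where a whole thing is asked for, a point or a joint stands for the part that bears it (a point fixed in the world has none). Each returns a list of dicts, best first, with "p" (0 to 1); they miss things now and then, are a little off and sometimes report something else, mostly with a low value. They report only what shows in the picture. A call takes as long as a camera call. They do not tell look-alikes from the thing itself.
- env.recognise(picture, query): "bbox" ([centre column, centre row, width, height] in pixels, round what is visible of it).
- env.cut_out(picture, query): "mask" (400x640 bool, what is visible of it) and "bbox" ([centre column, centre row, width, height] in pixels, round what is visible of it).
The state is a dict: "time": time; "joint_pos": joint angles; "joint_velocities": joint speeds; "joint_efforts": joint torques, N m; "ee_pos": TCP position; "tool_rot": TCP orientation; "wrist_force": force on the tool from outside, world axes, zero at the start; "torque": the same for the moment, N m; "opening": opening from 0.0 (shut) to 1.0 (fully open); "gripper_force": force on a finger pad.
Only numpy, scipy, OpenCV 4.12 (cv2) and the standard library are available. Lean on these libraries where they do the work, as an engineer would, in place of code of your own. Each camera call takes 0.05 s, during which the arm holds its last target. There are 200 camera calls.

## Working session

There is one attempt and no reset: what is moved stays moved. The work goes in short steps, Python scripts to look and compute and a tool call to move; the robot and the scene stay as the last step left them, time stands still between calls to the robot, and variables do not carry over. Pictures are saved under pics/ and viewed, at most 13 in all, crops included, and the job is handed in when it is done.

Besides the shell and the picture viewer there is one more tool, called after "Request:" as name(argument=value, ...), one argument or row to a line, values as JSON. arm_command: Moves the arm, as the interface text tells. Its arguments: {"type":"object","properties":{"moves":{"type":"array","items":{"type":"array","items":{"type":"number"}}},"newtons":{"type":"number"}},"required":["moves"]}

```bash
mkdir -p pics; cat > h.py <<'E'
import numpy as np, cv2
from cell import env
def ray(s,u,v):
    K=s["intrinsics"];P=np.array(s["pose"])
    d=P[:3,:3]@np.array([(u-K[0][2])/K[0][0],-(v-K[1][2])/K[1][1],-1.]);return P[:3,3],d
def at(s,u,v,z):
    o,d=ray(s,u,v);return o+d*(z-o[2])/d[2]
def proj(s,p):
    K=np.array(s["intrinsics"]);P=np.array(s["pose"]);c=P[:3,:3].T@(np.array(p)-P[:3,3])
    return K[0,2]+K[0,0]*c[0]/-c[2], K[1,2]-K[1,1]*c[1]/-c[2]
E
python3 - <<'E'
from h import *
st=env.state();print(st)
ims=[]
for n in("scene","side"):
    s=env.snapshot(n);print(n,s.keys(),np.round(s["pose"],3).tolist(),s["intrinsics"])
    cv2.imwrite(f"pics/{n}0.png",s["pixels"])
    for q in("carousel","handle","blue_jar_mid","black_jar_mid","cream_jar_1_mid","dish","matches","magnifier","turntable"):
        print(q,[(round(r["p"],2),np.round(r["bbox"]).tolist()) for r in env.recognise(s,q)[:3]])
print(env.pinch_z)
E
```

```text
{'time': 0.0, 'joint_pos': array([-1.38931234e+00,  2.91258665e-01, -1.54152408e-01,  1.12668385e+00,
        1.73873237e-05,  1.43145833e+00]), 'joint_velocities': array([ 0.00041349, -0.001125  , -0.00055361, -0.00047535, -0.00031267,
       -0.00033484]), 'joint_efforts': array([ 9.11583811e-04, -5.37142396e+01,  3.31373048e+01,  1.59940158e-02,
       -1.63501818e-04,  1.43413610e-05]), 'ee_pos': array([ 0.16546618, -0.4977749 ,  0.2307338 ]), 'tool_rot': array([-3.14030906e+00, -1.97577594e-04,  3.20821848e-01]), 'wrist_force': array([ 0.21667529,  1.16160983, -1.22884524]), 'torque': array([-0.00172024, -0.02278909, -0.00079888]), 'gripper_force': 0.0, 'opening': 0.9967331487665134}
scene dict_keys(['pixels', 'intrinsics', 'pose', 'shot']) [[-0.775, 0.493, -0.394, -0.008], [-0.631, -0.598, 0.494, 0.435], [0.007, 0.632, 0.775, 1.09], [0.0, 0.0, 0.0, 1.0]] [[503.91569653   0.         314.12096312]
 [  0.         503.91569653 204.19853062]
 [  0.           0.           1.        ]]
carousel [(0.89, [293.0, 207.0, 89.0, 78.0]), (0.35, [292.0, 204.0, 80.0, 75.0])]
handle [(0.57, [29
[... 501 characters left out ...]
-0.773, -0.894], [-0.007, 0.773, 0.635, 0.668], [0.0, 0.0, 0.0, 1.0]] [[373.65547901   0.         323.9708819 ]
 [  0.         373.65547901 201.68143112]
 [  0.           0.           1.        ]]
carousel [(0.6, [348.0, 229.0, 95.0, 81.0])]
handle [(0.94, [346.0, 218.0, 84.0, 85.0])]
blue_jar_mid [(0.57, [316.0, 297.0, 23.0, 40.0])]
black_jar_mid [(0.89, [368.0, 204.0, 22.0, 25.0]), (0.84, [318.0, 172.0, 18.0, 26.0]), (0.59, [236.0, 284.0, 20.0, 34.0])]
cream_jar_1_mid [(0.57, [326.0, 207.0, 13.0, 23.0])]
dish [(0.66, [254.0, 256.0, 30.0, 18.0])]
matches [(0.66, [264.0, 228.0, 19.0, 14.0])]
magnifier [(0.61, [374.0, 310.0, 17.0, 13.0])]
turntable [(0.63, [347.0, 218.0, 84.0, 84.0])]
-0.0187
```

```bash
python3 - <<'E'
import cv2
a=cv2.imread("pics/scene0.png")[110:310,170:430];cv2.imwrite("pics/a.png",cv2.resize(a,None,fx=3,fy=3,interpolation=cv2.INTER_CUBIC)[:600,:780])
a=cv2.imread("pics/side0.png")[140:340,210:470];cv2.imwrite("pics/b.png",cv2.resize(a,None,fx=3,fy=3,interpolation=cv2.INTER_CUBIC))
E
```

```text
(no output)
```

View pics/a.png

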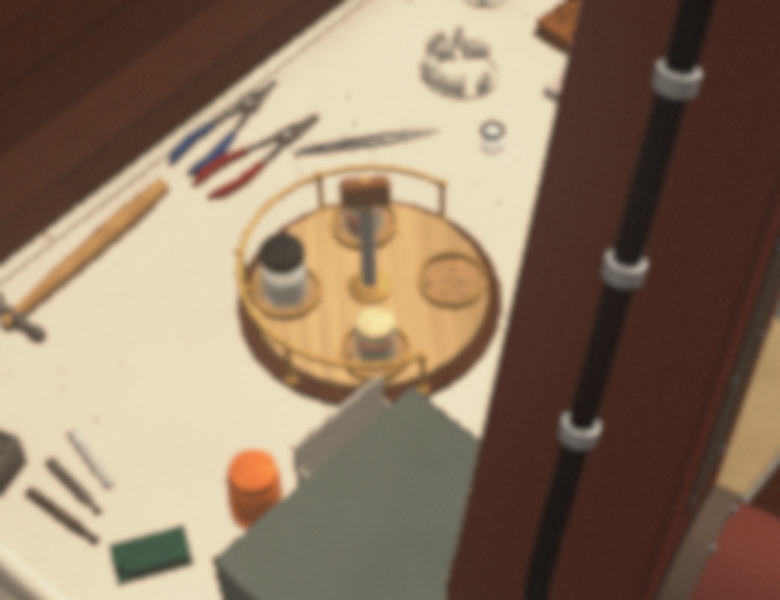

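View pics/b.png

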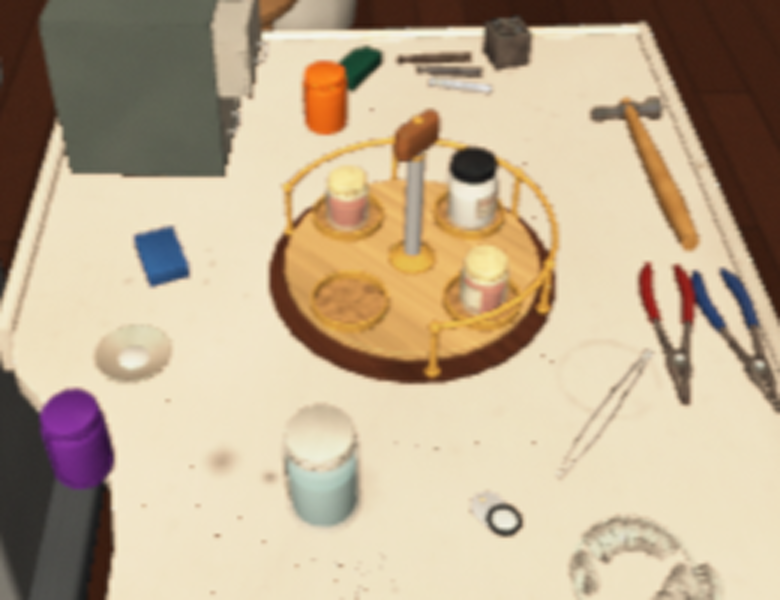

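The side view shows the empty place at about (327,241), the handle at (349,185), the blue jar at (317,295) and the black jar at (368,204), opposite the empty place. The cabinet is at the upper left, and the rail end balls are at (306,202) and (355,250).

```bash
python3 - <<'E'
from h import *
s=env.snapshot("side")
f=lambda x,y:(210+(x-1)/3,140+(y-1)/3)
for n,x,y,z in [("handle",417,135,.151),("empty",351,302,.022),("colfoot",412,255,.024),("ballL",288,187,.062),("ballR",434,329,.062),("bluecap",321,428,.08),("bluebase",323,505,.0),("blackcap",473,160,.086),("cream1cap",347,180,.069),("cream2cap",486,263,.069),("cabcorner",222,172,0),("cabtop",215,0,.2),("dish",134,350,.006),("matches",161,255,.0075),("magn",497,513,0.004),("purple",75,450,.04),("hend1",400,150,.151),("hend2",437,118,.151),("cab light block bottom",240,100,0)]:
    print(n,np.round(at(s,*f(x,y),z),3))
for q in("blue_jar_mid","handle","carousel"):
    for r in env.cut_out(s,q)[:1]:
        m=r["mask"];ys,xs=np.nonzero(m);print(q,r["p"],xs.min(),xs.max(),ys.min(),ys.max(),m.sum())
E
```

```text
handle [ 0.58  -0.204  0.151]
empty [ 0.528 -0.255  0.022]
colfoot [ 0.581 -0.203  0.024]
ballL [ 0.477 -0.156  0.062]
ballR [ 0.587 -0.324  0.062]
bluecap [ 0.504 -0.427  0.08 ]
bluebase [ 0.504 -0.43   0.   ]
blackcap [ 0.633 -0.154  0.086]
cream1cap [ 0.527 -0.156  0.069]
cream2cap [ 0.633 -0.262  0.069]
cabcorner [ 0.41  -0.056  0.   ]
cabtop [ 0.421 -0.079  0.2  ]
dish [ 0.355 -0.287  0.006]
matches [ 0.365 -0.179  0.007]
magn [ 0.623 -0.443  0.004]
purple [ 0.334 -0.41   0.04 ]
hend1 [ 0.566 -0.223  0.151]
hend2 [ 0.597 -0.182  0.151]
cab light block bottom [0.421 0.063 0.   ]
blue_jar_mid 0.62 304 329 274 317 975
handle 0.89 305 389 177 259 3477
carousel 0.77 300 395 198 267 1043
```

```bash
python3 - <<'E'
from h import *
s=env.snapshot("scene")
for x,y in [(415,390),(480,440),(217,560),(300,455),(380,380)]:
    print((x,y),[np.round(at(s,170+(x-1)/3,110+(y-1)/3,z),3).tolist() for z in(.0,.15,.2,.25,.3)])
s=env.snapshot("side"); cv2.imwrite("pics/c.png",cv2.resize(s["pixels"][0:260,100:420],None,fx=2.3,fy=2.3))
E
```

```text
(415, 390) [[0.483, -0.155, 0.0], [0.415, -0.074, 0.15], [0.393, -0.047, 0.2], [0.37, -0.02, 0.25], [0.348, 0.007, 0.3]]
(480, 440) [[0.406, -0.15, 0.0], [0.349, -0.07, 0.15], [0.33, -0.043, 0.2], [0.311, -0.016, 0.25], [0.292, 0.011, 0.3]]
(217, 560) [[0.499, 0.076, 0.0], [0.43, 0.125, 0.15], [0.406, 0.141, 0.2], [0.383, 0.158, 0.25], [0.36, 0.174, 0.3]]
(300, 455) [[0.515, -0.041, 0.0], [0.443, 0.024, 0.15], [0.419, 0.046, 0.2], [0.395, 0.068, 0.25], [0.371, 0.09, 0.3]]
(380, 380) [[0.513, -0.144, 0.0], [0.442, -0.064, 0.15], [0.418, -0.038, 0.2], [0.394, -0.011, 0.25], [0.37, 0.015, 0.3]]
```

View pics/c.png

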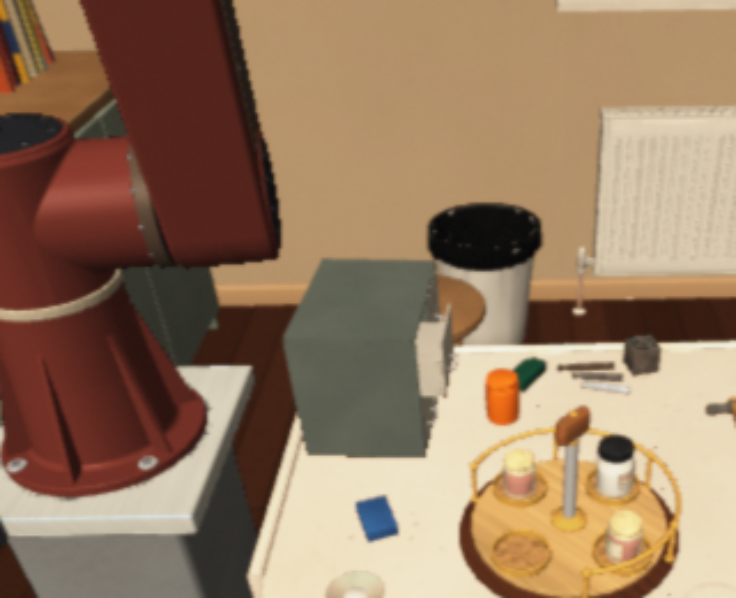

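Request:
arm_command(
  moves=[
    [0, 0, 0, 0.034, 0.004, 0, 1],
    [0, 0, 0, 0.034, 0.004, 0, 1],
    [0, 0, 0, 0.034, 0.004, 0, 1],
    [0, 0, 0, 0.034, 0.004, 0, 1],
    [0, 0, 0, 0.034, 0.004, 0, 1],
    [0, 0, 0, 0.034, 0.004, 0, 1],
    [0, 0, 0, 0.034, 0.004, 0, 1],
    [0, 0, 0, 0.034, 0.004, 0, 1],
    [0, 0, 0, 0.034, 0.004, 0, 1],
    [0, 0, 0, 0.034, 0.004, 0, 1],
  ],
)

```text
time: 2.3
ee_pos: [0.5022, -0.4285, 0.2312]
tool_rot: [3.142, 0.0, 0.321]
wrist_force: [-0.0, -1.3, -0.2]
opening: 0.996
gripper_force: 0.0
```

Request:
arm_command(
  moves=[
    [0, 0, -6.8, 0, 0, 0, 1],
    [0, 0, -6.8, 0, 0, 0, 1],
    [0, 0, -6.8, 0, 0, 0, 1],
    [0, 0, -6.8, 0, 0, 0, 1],
    [0, 0, 0, 0, 0, 0, 1],
    [0, 0, 0, 0, 0, 0, 1],
  ],
)

```text
time: 2.9
ee_pos: [0.5008, -0.429, 0.2312]
tool_rot: [-3.141, -0.0, 0.792]
wrist_force: [0.0, 0.1, 0.8]
opening: 1.002
gripper_force: 0.0
```

```bash
python3 - <<'E'
from h import *
w=env.snapshot("wrist");cv2.imwrite("pics/w1.png",w["pixels"]);print(np.round(w["pose"],3).tolist(),w["intrinsics"][0])
print("proj",proj(w,[.504,-.428,.08]))
for r in env.cut_out(w,"blue_jar_mid")[:2]: 
    m=r["mask"];ys,xs=np.nonzero(m);print(r["p"],r["bbox"],xs.mean(),ys.mean())
E
```

```text
[[0.711, 0.67, 0.211, 0.556], [-0.703, 0.679, 0.214, -0.375], [-0.0, -0.301, 0.954, 0.374], [0.0, 0.0, 0.0, 1.0]] [343.19392499   0.         319.26864339]
proj (np.float64(319.9260866109005), np.float64(179.7063156627321))
0.83 [321.3, 170.1, 54.4, 68.0] 319.8389099689548 171.71748878923768
```

View pics/w1.png

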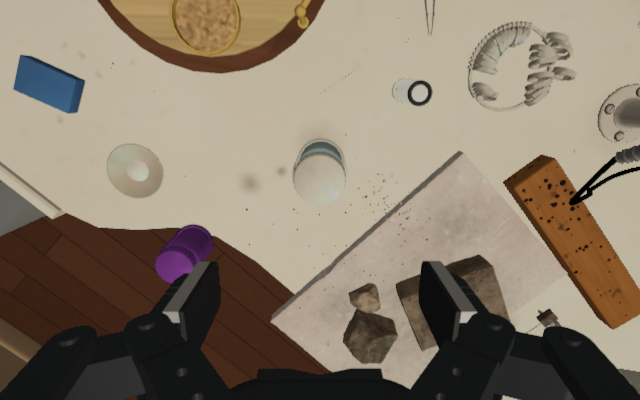

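```bash
python3 - <<'E'
from h import *
w=env.snapshot("wrist");print("jar",at(w,320,178.5,.08),"empty",at(w,206,20,.024))
E
```

```text
jar [ 0.50480192 -0.42730528  0.08      ] empty [ 0.52560709 -0.2572476   0.024     ]
```

Request:
arm_command(
  moves=[
    [0, 0, 0, 0.004, 0.0015, 0.02, 1],
    [0, 0, 0, 0, 0, 0.03, 1],
    [0, 0, 0, 0, 0, 0.03, 1],
    [0, 0, 0, 0, 0, 0.03, 1],
    [0, 0, 0, 0, 0, 0.03, 1],
    [0, 0, 0, 0, 0, 0.03, 1],
    [0, 0, 0, 0, 0, 0.02, 1],
    [0, 0, 0, 0, 0, 0.01, 1],
    [0, 0, 0, 0, 0, 0, 1],
    [0, 0, 0, 0, 0, 0, 1],
  ],
)

```text
time: 4.05
ee_pos: [0.5051, -0.4277, 0.0323]
tool_rot: [3.14, 0.0, 0.795]
wrist_force: [-0.5, 0.2, 0.7]
opening: 1.005
gripper_force: 0.0
```

Request:
arm_command(
  moves=[
    [0, 0, 0, 0, 0, 0, 0.75],
    [0, 0, 0, 0, 0, 0, 0.65],
    [0, 0, 0, 0, 0, 0, 0.55],
    [0, 0, 0, 0, 0, 0, 0.5],
    [0, 0, 0, 0, 0, 0, 0.5],
    [0, 0, 0, 0, 0, 0, 0.5],
    [0, 0, 0, 0, 0, 0, 0.5],
  ],
  newtons=30,
)

```text
time: 4.75
ee_pos: [0.5052, -0.4277, 0.0325]
tool_rot: [3.14, 0.0, 0.795]
wrist_force: [-0.1, -0.0, 7.5]
opening: 0.59
gripper_force: 30.6
```

Request:
arm_command(
  moves=[
    [0, 0, 0, 0, 0, -0.01, 0.5],
    [0, 0, 0, 0, 0, -0.03, 0.5],
    [0, 0, 0, 0, 0, -0.03, 0.5],
    [0, 0, 0, 0, 0, -0.03, 0.5],
    [0, 0, 0, 0.01, -0.008, 0, 0.5],
    [0, 0, 0, 0.025, -0.019, 0, 0.5],
    [0, 0, 0, 0.025, -0.019, 0, 0.5],
    [0, 0, 0, 0.025, -0.019, 0, 0.5],
    [0, 0, 0, 0.025, -0.019, 0, 0.5],
    [0, 0, 0, 0.02, -0.015, 0, 0.5],
    [0, 0, 0, 0.008, -0.006, 0, 0.5],
    [0, 0, 0, 0, 0, 0, 0.5],
  ],
)

```text
time: 5.95
ee_pos: [0.5262, -0.2537, 0.1312]
tool_rot: [-3.141, 0.0, 0.797]
wrist_force: [-0.3, -0.1, -0.9]
opening: 0.588
gripper_force: 32.0
```

```bash
python3 - <<'E'
from h import *
w=env.snapshot("wrist");cv2.imwrite("pics/w2.png",w["pixels"]);s=env.snapshot("side")
cv2.imwrite("pics/s2.png",cv2.resize(s["pixels"][120:320,220:480],None,fx=3,fy=3,interpolation=cv2.INTER_CUBIC))
print(env.state()["ee_pos"])
E
```

```text
[ 0.52628348 -0.25570341  0.13124672]
```

View pics/w2.png

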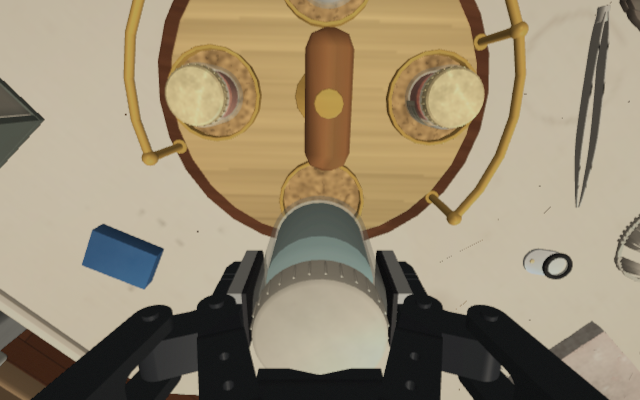

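View pics/s2.png

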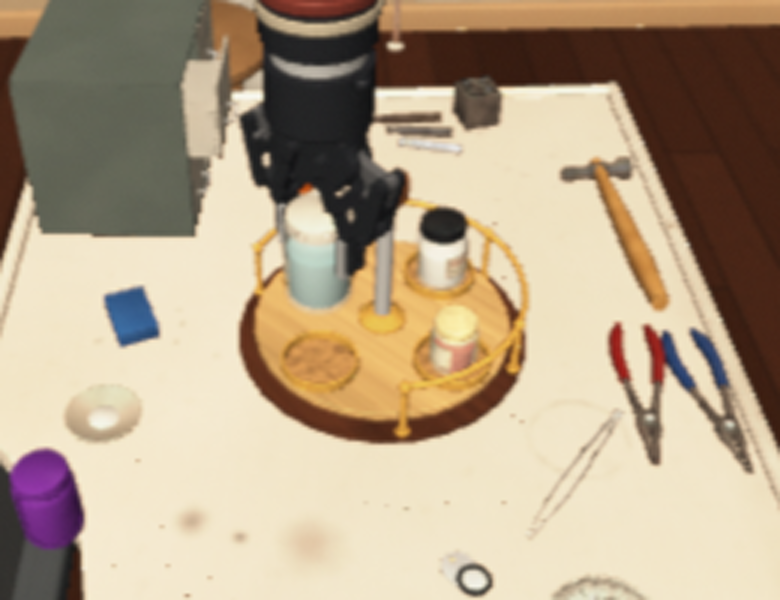

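```bash
python3 - <<'E'
from h import *
w=env.snapshot("wrist")
L=at(w,212,92,.03);R=at(w,436.5,97.5,.03);A=(L+R)/2;H=at(w,329,104,.166)
b1=at(w,150,159,.062);b2=at(w,455,219,.062)
d=L-R;print("L",L,"R",R,np.linalg.norm(d),"A",A,"H",H)
n=np.array([-d[1],d[0]]);n/=np.linalg.norm(n);n*=-np.sign(n[0])
print("empty",A[:2]+.075*n,np.degrees(np.arctan2(n[1],n[0]))%360)
print("empty rim top",at(w,321,158,.031),A[:2]+.0435*n)
for b in(b1,b2):
    for C in(A,H):v=(b-C)[:2];print("ball",b,np.linalg.norm(v),np.degrees(np.arctan2(v[1],v[0]))%360)
print(env.state()["ee_pos"])
E
```

```text
L [ 0.52895055 -0.15065513  0.03      ] R [ 0.63537455 -0.2600855   0.03      ] 0.15264688952438069 A [ 0.58216255 -0.20537032  0.03      ] H [ 0.58082559 -0.20579951  0.166     ]
empty [ 0.52839613 -0.25765962] 224.20205129158703
empty rim top [ 0.55021237 -0.23460674  0.031     ] [ 0.55097802 -0.23569812]
ball [ 0.47758508 -0.15602821  0.062     ] 0.11563343574459117 154.74096016704456
ball [ 0.47758508 -0.15602821  0.062     ] 0.11461146125581417 154.261713191957
ball [ 0.5888313 -0.3212339  0.062    ] 0.11605534543735288 273.2941331676961
ball [ 0.5888313 -0.3212339  0.062    ] 0.11571167225631328 273.96727245030945
[ 0.52622021 -0.25608519  0.1312394 ]
```

Request:
arm_command(
  moves=[
    [0, 0, 0, 0, 0.0015, 0, 0.5],
    [0, 0, 0, 0, 0, 0.015, 0.5],
    [0, 0, 0, 0, 0, 0.02, 0.5],
    [0, 0, 0, 0, 0, 0.015, 0.5],
    [0, 0, 0, 0, 0, 0.01, 0.5],
    [0, 0, 0, 0, 0, 0, 0.5],
    [0, 0, 0, 0, 0, 0, 0.5],
  ],
)

```text
time: 6.8
ee_pos: [0.5275, -0.2566, 0.0716]
tool_rot: [3.141, -0.0, 0.795]
wrist_force: [0.1, -1.0, -1.4]
opening: 0.592
gripper_force: 32.0
```

```bash
python3 - <<'E'
from h import *
print(env.state()["ee_pos"],env.state()["wrist_force"])
w=env.snapshot("wrist");s=env.snapshot("side")
cv2.imwrite("pics/d3.png",np.hstack([cv2.resize(w["pixels"][60:260,160:480],(500,312)),cv2.resize(s["pixels"][190:270,280:350],(300,343),interpolation=cv2.INTER_CUBIC)[:312]]))
E
```

```text
[ 0.52749074 -0.25663198  0.07159983] [ 0.13247461 -1.01969823 -1.37200598]
```

View pics/d3.png

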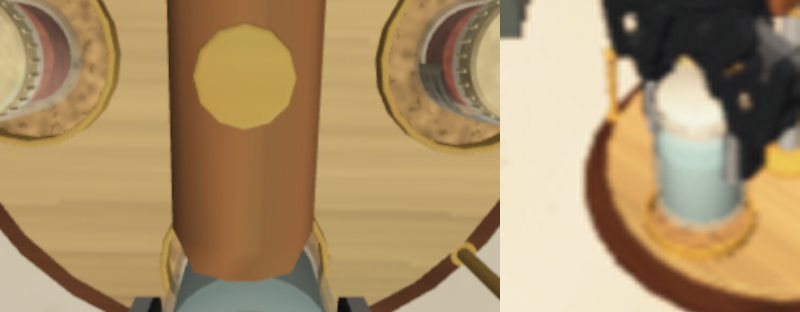

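The jar hangs centred over the rim, with its bottom at about column 700 of the right-hand crop and the rim at 645–755. Next I lower it.

Request:
arm_command(
  moves=[
    [0, 0, 0, 0, 0, 0.006, 0.5],
    [0, 0, 0, 0, 0, 0.006, 0.5],
    [0, 0, 0, 0, 0, 0.003, 0.5],
    [0, 0, 0, 0, 0, 0, 0.5],
    [0, 0, 0, 0, 0, 0, 0.5],
  ],
)

```text
time: 7.4
ee_pos: [0.5273, -0.2561, 0.0562]
tool_rot: [-3.141, 0.0, 0.796]
wrist_force: [0.1, -1.0, -2.5]
opening: 0.585
gripper_force: 32.0
```

Request:
arm_command(
  moves=[
    [0, 0, 0, 0, 0, 0.0015, 0.5],
    [0, 0, 0, 0, 0, 0, 0.5],
    [0, 0, 0, 0, 0, 0, 0.5],
  ],
)

```text
time: 7.7
ee_pos: [0.5274, -0.2562, 0.0549]
tool_rot: [3.142, -0.0, 0.796]
wrist_force: [0.3, 0.4, -1.9]
opening: 0.589
gripper_force: 32.0
```

Request:
arm_command(
  moves=[
    [0, 0, 0, 0, 0, 0.001, 0.5],
    [0, 0, 0, 0, 0, 0.001, 0.5],
    [0, 0, 0, 0, 0, 0, 0.5],
    [0, 0, 0, 0, 0, 0, 0.5],
  ],
  newtons=20,
)

```text
time: 8.1
ee_pos: [0.5288, -0.2571, 0.0544]
tool_rot: [3.138, -0.001, 0.796]
wrist_force: [-0.2, 0.1, 9.3]
opening: 0.59
gripper_force: 32.8
```

Contact with the floor at the expected height, so I release.

Request:
arm_command(
  moves=[
    [0, 0, 0, 0, 0, 0, 0.6],
    [0, 0, 0, 0, 0, 0, 0.63],
    [0, 0, 0, 0, 0, 0, 0.67],
    [0, 0, 0, 0, 0, 0, 0.72],
    [0, 0, 0, 0, 0, 0, 0.78],
    [0, 0, 0, 0, 0, 0, 0.8],
    [0, 0, 0, 0, 0, 0, 0.8],
    [0, 0, 0, 0, 0, 0, 0.8],
  ],
)

```text
time: 8.9
ee_pos: [0.5273, -0.2561, 0.0528]
tool_rot: [-3.141, 0.0, 0.796]
wrist_force: [0.7, -0.1, -0.4]
opening: 0.802
gripper_force: 0.0
```

```bash
python3 - <<'E'
from h import *
s=env.snapshot("side");print(env.state()["ee_pos"],env.state()["opening"])
cv2.imwrite("pics/d4.png",cv2.resize(s["pixels"][180:270,280:400],(780,585),interpolation=cv2.INTER_CUBIC))
E
```

```text
[ 0.52735134 -0.2561572   0.05278316] 0.7975393418875634
```

View pics/d4.png

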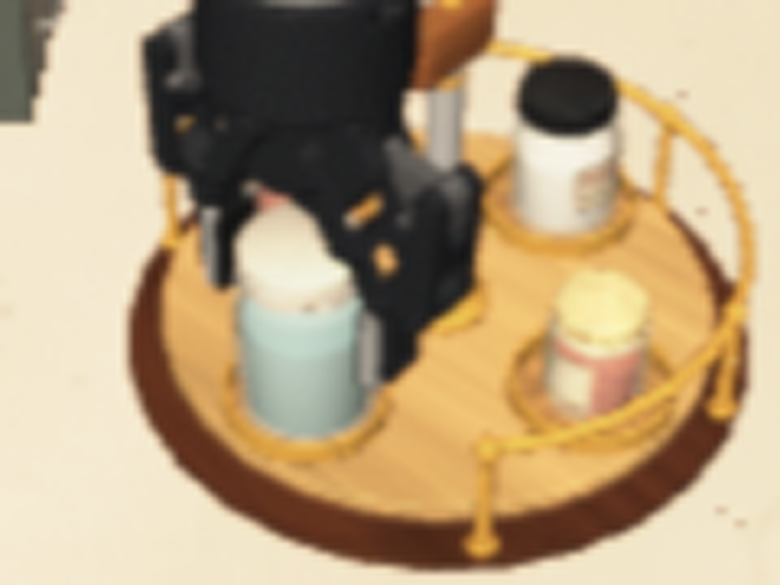

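Request:
arm_command(
  moves=[
    [0, 0, 0, 0, 0, -0.01, 0.8],
    [0, 0, 0, 0, 0, -0.03, 0.8],
    [0, 0, 0, 0, 0, -0.04, 0.8],
    [0, 0, 0, 0, 0, -0.04, 0.8],
    [0, 0, 0, 0, 0, -0.04, 0.8],
    [0, 0, 0, 0, 0, -0.015, 0.8],
    [0, 0, 0.6, 0.02, 0.001, 0, 0.8],
    [0, 0, 0.6, 0.025, 0.001, 0, 0.8],
    [0, 0, 0, 0.02, 0.001, 0, 0.8],
    [0, 0, 0, 0.009, 0, 0, 0.8],
    [0, 0, 0, 0, 0, 0, 0.8],
    [0, 0, 0, 0, 0, 0, 0.8],
  ],
)

```text
time: 10.15
ee_pos: [0.5814, -0.2063, 0.2279]
tool_rot: [-3.141, 0.0, 0.775]
wrist_force: [-0.1, 0.1, 0.3]
opening: 0.805
gripper_force: 0.0
```

```bash
python3 - <<'E'
from h import *
w=env.snapshot("wrist");cv2.imwrite("pics/w5.png",w["pixels"]);print(env.state()["ee_pos"],env.state()["tool_rot"],env.state()["joint_pos"])
E
```

```text
[ 0.58128809 -0.20657235  0.22791859] [-3.14146366e+00  3.36496845e-04  7.74123758e-01] [-4.59753238e-01  4.70500926e-01  1.07423807e-01  1.20795219e+00
 -2.74936431e-04  1.90771571e+00]
```

View pics/w5.png

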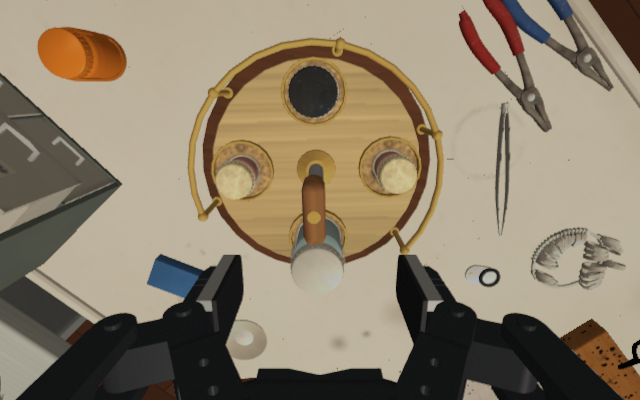

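The blue jar stands in its place, with its cap at (318,268). The handle centre is at (314,217), the black jar is opposite at (313,92) and the rail balls are at (203,216) and (405,250).

```bash
python3 - <<'E'
from h import *
w=env.snapshot("wrist")
H=at(w,314,217,.166);L=at(w,243.5,169,.03);R=at(w,389.5,165.5,.03);B=at(w,313,92.5,.03);C=at(w,317,168,.028);J=at(w,318,268,.102)
a=lambda v:np.degrees(np.arctan2(v[1],v[0]))%360
A=(L+R)/2;print("H",H,"A",A,"foot",C,"B",B,"blue",J,"L",L,"R",R)
print("dirs",a(R-L)+90,a(B-A), a(at(w,314,178,.166)-at(w,314,242,.166)))
bc=at(w,313,92,.086);print("blackcap",bc)
for u,v in((203,216),(405,250)):
    b=at(w,u,v,.062)-A;print(a(b),np.linalg.norm(b[:2]))
E
```

```text
H [ 0.58054038 -0.20406668  0.166     ] A [ 0.58279755 -0.20243638  0.03      ] foot [ 0.58235838 -0.20371475  0.028     ] B [ 0.63230813 -0.14986117  0.03      ] blue [ 0.53090372 -0.25565109  0.102     ] L [ 0.52995412 -0.15090664  0.03      ] R [ 0.63564098 -0.25396611  0.03      ]
dirs 405.72111703320604 46.7195122782045 44.055606766348625
blackcap [ 0.63345049 -0.15012546  0.086     ]
154.86527681398488 0.11576570902218798
273.2466759945383 0.11632056517106715
```

Request:
arm_command(
  moves=[
    [0, 0, 0, 0.0015, -0.0015, 0, 0.8],
    [0, 0, 0, 0, 0, 0.02, 0.6],
    [0, 0, 0, 0, 0, 0.025, 0.6],
    [0, 0, 0, 0, 0, 0.025, 0.6],
    [0, 0, 0, 0, 0, 0.02, 0.6],
    [0, 0, 0, 0, 0, 0.005, 0.6],
    [0, 0, 0, 0, 0, 0, 0.5],
    [0, 0, 0, 0, 0, 0, 0.4],
    [0, 0, 0, 0, 0, 0, 0.3],
    [0, 0, 0, 0, 0, 0, 0.2],
  ],
  newtons=30,
)

```text
time: 11.25
ee_pos: [0.5812, -0.2028, 0.1336]
tool_rot: [-3.14, -0.001, 0.775]
wrist_force: [-2.4, 4.2, 2.3]
opening: 0.203
gripper_force: 2.1
```

Request:
arm_command(
  moves=[
    [0, 0, 0, 0, 0, 0, 0.15],
    [0, 0, 0, 0, 0, 0, 0.1],
    [0, 0, 0, 0, 0, 0, 0.1],
    [0, 0, 0, 0, 0, 0, 0.1],
    [0, 0, 0, 0, 0, 0, 0.1],
  ],
)

```text
time: 11.75
ee_pos: [0.5804, -0.2021, 0.1337]
tool_rot: [-3.138, -0.0, 0.775]
wrist_force: [-9.0, 7.6, 9.7]
opening: 0.167
gripper_force: 30.2
```

Request:
arm_command(
  moves=[
    [0, 0, 0, 0, -0.0015, 0, 0.1],
    [0, 0, 0, 0, 0, 0, 0.1],
    [0, 0, 0, 0, 0, 0, 0.1],
  ],
)

```text
time: 12.05
ee_pos: [0.5804, -0.2021, 0.1337]
tool_rot: [-3.141, -0.0, 0.775]
wrist_force: [-4.6, 3.7, 8.5]
opening: 0.176
gripper_force: 30.3
```

Relieved; one more small nudge, then turn the table anticlockwise, about 40° per second.

Request:
arm_command(
  moves=[
    [0, 0, 0, 0, -0.001, -0.0005, 0.1],
    [0, 0, -1, 0, 0, 0, 0.1],
    [0, 0, -2, 0, 0, 0, 0.1],
    [0, 0, -3, 0, 0, 0, 0.1],
    [0, 0, -4, 0, 0, 0, 0.1],
    [0, 0, -4, 0, 0, 0, 0.1],
    [0, 0, -4, 0, 0, 0, 0.1],
    [0, 0, -3, 0, 0, 0, 0.1],
    [0, 0, -2, 0, 0, 0, 0.1],
    [0, 0, -1, 0, 0, 0, 0.1],
    [0, 0, 0, 0, 0, 0, 0.1],
  ],
)

```text
time: 13.15
ee_pos: [0.5799, -0.2018, 0.1337]
tool_rot: [-3.141, -0.0, 1.195]
wrist_force: [-3.5, 3.0, 4.6]
opening: 0.172
gripper_force: 30.8
```

Request:
arm_command(
  moves=[
    [0, 0, -1, 0, 0, 0, 0.1],
    [0, 0, -3, 0, 0, 0, 0.1],
    [0, 0, -5, 0, 0, 0, 0.1],
    [0, 0, -5, 0, 0, 0, 0.1],
    [0, 0, -5, 0, 0, 0, 0.1],
    [0, 0, -5, 0, 0, 0, 0.1],
    [0, 0, -5, 0, 0, 0, 0.1],
    [0, 0, -5, 0, 0, 0, 0.1],
    [0, 0, -5, 0, 0, 0, 0.1],
    [0, 0, -5, 0, 0, 0, 0.1],
    [0, 0, -3, 0, 0, 0, 0.1],
    [0, 0, -1, 0, 0, 0, 0.1],
  ],
)

```text
time: 14.35
ee_pos: [0.5787, -0.2019, 0.1337]
tool_rot: [-3.139, -0.001, 2.034]
wrist_force: [-9.6, 2.9, 8.2]
opening: 0.17
gripper_force: 31.3
```

Request:
arm_command(
  moves=[
    [0, 0, -1, 0, 0, 0, 0.1],
    [0, 0, -3, 0, 0, 0, 0.1],
    [0, 0, -5, 0, 0, 0, 0.1],
    [0, 0, -5, 0, 0, 0, 0.1],
    [0, 0, -5, 0, 0, 0, 0.1],
    [0, 0, -5, 0, 0, 0, 0.1],
    [0, 0, -5, 0, 0, 0, 0.1],
    [0, 0, -5, 0, 0, 0, 0.1],
    [0, 0, -5, 0, 0, 0, 0.1],
    [0, 0, -5, 0, 0, 0, 0.1],
    [0, 0, -3, 0, 0, 0, 0.1],
    [0, 0, -1, 0, 0, 0, 0.1],
  ],
)

```text
time: 15.55
ee_pos: [0.5779, -0.2028, 0.1337]
tool_rot: [-3.139, -0.003, 2.871]
wrist_force: [-13.3, -1.2, 9.7]
opening: 0.169
gripper_force: 31.4
```

Request:
arm_command(
  moves=[
    [0, 0, -1, 0, 0, 0, 0.1],
    [0, 0, -3, 0, 0, 0, 0.1],
    [0, 0, -5, 0, 0, 0, 0.1],
    [0, 0, -5, 0, 0, 0, 0.1],
    [0, 0, -5, 0, 0, 0, 0.1],
    [0, 0, -5, 0, 0, 0, 0.1],
    [0, 0, -5, 0, 0, 0, 0.1],
    [0, 0, -5, 0, 0, 0, 0.1],
    [0, 0, -3, 0, 0, 0, 0.1],
    [0, 0, -2, 0, 0, 0, 0.1],
    [0, 0, 0, 0, 0, 0, 0.1],
    [0, 0, 0, 0, 0, 0, 0.1],
  ],
)

```text
time: 16.75
ee_pos: [0.578, -0.2038, 0.1337]
tool_rot: [-3.14, -0.005, -2.734]
wrist_force: [-13.1, -5.2, 6.7]
opening: 0.17
gripper_force: 31.1
```

```bash
python3 - <<'E'
from h import *
s=env.snapshot("side");st=env.state();print(st["ee_pos"],st["tool_rot"],st["opening"],st["joint_pos"])
cv2.imwrite("pics/s6.png",cv2.resize(s["pixels"][170:270,280:410],(780,600),interpolation=cv2.INTER_CUBIC))
E
```

```text
[ 0.57806188 -0.2037612   0.13371973] [-3.1403726  -0.00457079 -2.73425461] 0.17635632109006366 [-0.45584105  0.52354912 -0.05948146  0.98980975 -0.00426646 -0.86317752]
```

View pics/s6.png

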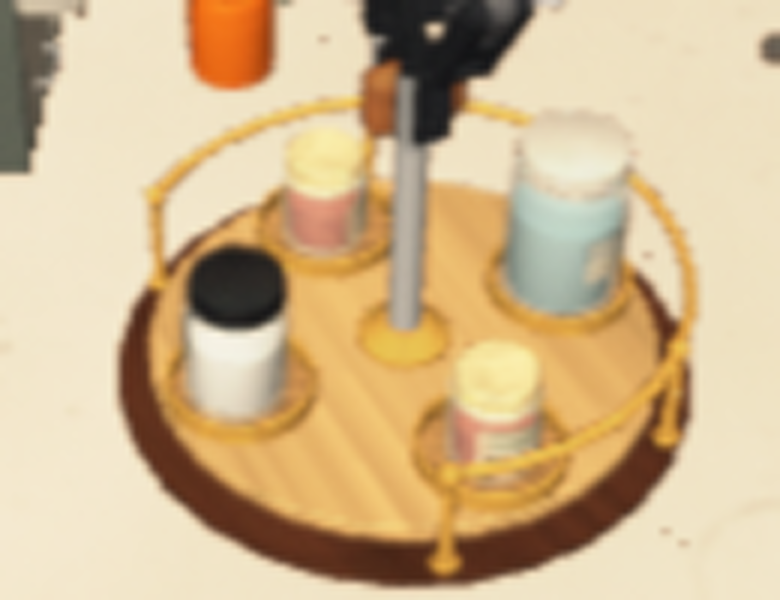

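```bash
python3 - <<'E'
from h import *
s=env.snapshot("side")
A=np.array([.581,-.2045]);m=np.radians(214.1);F=A+.075*np.array([np.cos(m),np.sin(m)])
f=lambda x,y:(280+x/6-.4,170+y/6-.4)
for n,x,y,z in(("cap",238,278,.086),("rim",240,388,.03),("blue",571,147,.102),("ballL",156,192,.062),("ballR",449,474,.062),("foot",405,333,.024)):
    p=at(s,*f(x,y),z)[:2];v=p-A;print(n,p,np.linalg.norm(v),np.degrees(np.arctan2(v[1],v[0]))%360)
print(F)
E
```

```text
cap [ 0.51102677 -0.23741505] 0.07732821637485059 205.1920540769569
rim [ 0.51094055 -0.24145948] 0.07921066589480995 207.81364415182657
blue [ 0.64755433 -0.17903237] 0.0712606407701306 20.939812273625105
ballL [ 0.4766118  -0.15414706] 0.11589785940846704 154.2490875451084
ballR [ 0.58764741 -0.32155691] 0.11724549948891654 273.2502125242237
foot [ 0.58064483 -0.2043493 ] 0.00038582098589134685 157.00801502800894
[ 0.51889547 -0.24654792]
```

Request:
arm_command(
  moves=[
    [0, 0, 0, 0.0015, 0, 0, 0.1],
    [0, 0, -1, 0, 0, 0, 0.1],
    [0, 0, -2, 0, 0, 0, 0.1],
    [0, 0, -3, 0, 0, 0, 0.1],
    [0, 0, -2, 0, 0, 0, 0.1],
    [0, 0, -1, 0, 0, 0, 0.1],
    [0, 0, 0, 0, 0, 0, 0.1],
    [0, 0, 0, 0, 0, 0, 0.1],
    [0, 0, 0, 0, 0, 0, 0.1],
    [0, 0, 0, 0, 0, 0, 0.1],
  ],
)

```text
time: 17.85
ee_pos: [0.5781, -0.204, 0.1337]
tool_rot: [-3.14, -0.002, -2.576]
wrist_force: [-5.8, -3.4, 4.8]
opening: 0.169
gripper_force: 30.7
```

```bash
python3 - <<'E'
from h import *
s=env.snapshot("side")
cv2.imwrite("pics/s7.png",cv2.resize(s["pixels"][170:270,280:410],(780,600),interpolation=cv2.INTER_CUBIC))
print([(r["p"],np.round(r["bbox"],1).tolist()) for r in env.recognise(s,"black_jar_mid")])
print(proj(s,[.5189,-.2465,.086]),proj(s,[.5189,-.2465,.022]),env.state()["gripper_force"])
E
```

```text
[(0.87, [321.8, 229.9, 20.6, 34.7]), (0.84, [236.2, 285.2, 23.1, 34.8]), (0.76, [318.9, 170.5, 19.3, 26.2]), (0.64, [253.3, 258.9, 23.1, 16.3])]
(np.float64(322.6917766568916), np.float64(218.46015924456344)) (np.float64(322.93899023711725), np.float64(238.0099569966087)) 30.65585447475314
```

View pics/s7.png

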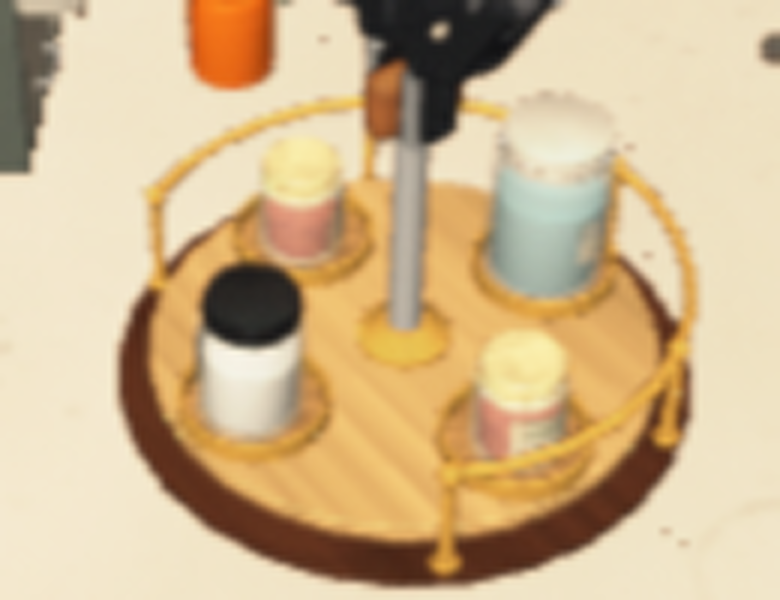

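The black cap is at (321.6,219.1) in the full image, against (322.7,218.5) predicted for the middle of the gap, so it is about 3 mm off. All the jars are upright.

```bash
python3 -c "
from h import *
print(env.sign_off())"
```

```text
the job is handed in; nothing more can be done
None
```

The job is handed in: the blue jar stands in its place, the black-capped jar is about 3 mm from the middle of the gap by camera, all four jars are upright, and the gripper holds the turntable handle at about 30 N. The hand-in gave no verdict.

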